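# Slide the grey card out over the edge of the light box

### The job

The larger of the two grey cards lies flat on the light box and is too thin to pick up: with the fingertips, slide it to the light box's far long edge (the one away from the robot) until about 3 cm of it sticks out over that edge, square to it, so that the photographer can take it from there. Do not lift or flick the card; it must stay lying flat on the light box. Leave everything else where it is.

Things in the scene. Friction and masses are not known exactly. Their poses are not given: they have to be found in the camera images.
- lightbox: LED light box, fixed on the table, 300 mm deep (its x) by 500 mm wide (its y) by 45 mm high, with a flat, white top in a flush 14 mm metal border (no rim stands up). Origin at the centre of its underside, on the table; its x axis points across the depth to the far long edge (away from the robot), y along the width to the left, z up. It stands turned by up to 0.25 rad. The top is 45 mm above the origin.
- lightbox_edge (a point): middle of the light box's far long top edge (150 mm along +x from its centre, 45 mm above the table); same axes as the light box. Past this edge the table lies 45 mm lower.
- card: the larger grey card, the one to slide: rigid matt grey plastic, 100 mm deep (its x) by 150 mm wide (its y) by 4 mm thick, 65 to 115 g, lying loose on the light box. Origin at the centre of its underside; x points to its leading long side, the one nearer the light box's far edge; z up. At the start it is turned up to 0.22 rad from the light box, with its leading side 40 to 90 mm short of the far edge.
- card_front (a point): middle of the card's leading long side, on its upper face (50 mm along the card's +x from its centre, 4 mm above its underside).
- small_card: smaller card of the same grey plastic, 60 x 90 x 4 mm, on the other half of the light box, to be left alone. Origin at the centre of its underside; y along its 90 mm side.
- scale_bar: black and white photographic scale, 22 x 200 x 4 mm, lying along the near edge of the light box, to be left alone. Origin at the centre of its underside; y along its length.
- juglet: small terracotta juglet, 27 mm across and 56 mm high, standing on the light box between the two cards, to be left alone. Origin at the centre of its foot; z up.
- finds_box: open clear plastic box of sherds, 162 x 112 x 57 mm, on the table left of the light box, to be left alone. Origin at the centre of its underside.
- block: wooden block 70 x 130 x 18 mm on the table to the right, near the robot, to be left alone. Origin at the centre of its underside.
- box_lid: red plastic lid 118 x 168 x 8 mm lying on the wooden block, to be left alone. Origin at the centre of its underside.
- brush: flat brush with a blue handle, 185 mm long, 36 mm wide and 16 mm high, on the table to the left, near the robot, to be left alone. Origin under the brush; x along it towards the bristles.
- lens: black camera lens standing on the table to the right of the light box, 72 mm across and 97 mm high, to be left alone. Origin at the centre of its foot; z up.
Mind the look-alikes: they are no part of the job. What is shaped like the card but brown or pink is not meant.

How it is judged:
By the outcome, as a careful person would: the job done as asked, in the order asked, and still so for the second after the job is handed in, with the robot touching nothing.
It also fails if it takes over 42 s, if anything falls off the work surface, if the arm or the gripper's body presses on something with over 40 N, if the wrist force passes 120 N, or if a joint passes its speed limit or range.

### The arm

A 7-joint arm with a two-finger parallel gripper is mounted at the origin on the work surface. World frame = base frame: x ahead of the robot, y to its left, z up, the work surface at z = 0. Lengths are in m, angles in rad, forces in N, time in s.
With the tool pointing down it reaches from about 0.4 to 0.875 m from the base axis. Payload 19.3 kg.
Tool frame: the origin (TCP) lies midway between the tips of the shut fingers; the grasp point (between the pads) lies 19 mm behind it; z points along the fingers, y is the line along which they close (so a half turn about z gives the same grasp; the last joint's range is limited). The gripper opens to 85 mm and grips with 20 to 120 N. Pads are 22 mm wide; open, the fingers measure 114 mm over their backs; the gripper's body (76 mm by 85 mm) begins 54 mm behind the grasp point. The pads swing forward as they close: fully open they stand 13 mm farther back than shut.
Start: joints at [-1.36, 0.521, -0.036, 1.599, 0.021, 1.021, -0.113], TCP at [0.173, 0.601, 0.203] pointing down, gripper open.
Joint ranges: [-2.91, 2.91], [-0.3, 2.13], [-1.5, 1.42], [0.17, 2.43], [-1.26, 4.41], [0.16, 1.93], [-2.52, 2.52]. Speed limits (rad/s): [1.89, 1.89, 2.39, 2.39, 3.01, 3.01, 3.01].

### API

Orientations are given as [roll, pitch, yaw] about the fixed x, y, z axes, in that order (R = Rz(yaw) Ry(pitch) Rx(roll)).
In Python, from workcell import * gives the robot as it stands. The module is installed in compiled form; this text tells all that it offers.
- The arm moves only by the tool play_rows, never from a script. Its argument "deltas" is a list of rows, each a list of 7 numbers: the shift along the tool's x, y, z in units of 500 mm (1.0 is 500 mm), then the turn, a rotation vector about the tool's x, y, z in units of 120 degrees (1.0 is 120 degrees), then the closure, from 0 (fully open) to 1 (shut). A call has 1 to 10 rows; each row is the pose to reach, as a shift and turn from the pose commanded when the call began, along the tool's axes at that moment; what a row does not reach only later rows make up. A row lasts 1/10 s, in which the tool goes at most 50 mm and 8.59 degrees, less where a joint would pass 70% of its speed; a pose out of reach is approached as far as the arm can. A call with a number of a shift or a turn outside -1 to 1 is refused whole. A call with a gripper value outside its range is refused whole. The fingers move at their own pace and stop on an object; "newtons" is the grip in N (left out, the last holds). Time passes only in rows, so rows that repeat a pose let the fingers close. It gives the time, the measured TCP pose, the force, the opening and the grip force at its end, in the units of the state.
- observe(): the state, without advancing time (a new reading comes with each control period).
- grab_frame(name): name is "scene" or "side" or "wrist"; returns the picture (480x640x3 uint8, red, green, blue); there is no depth.
- get_calibration(name): a dict with "fovy" (degrees; the focal length in pixels is half the picture's height over the tangent of half this angle, whatever the lens; pixels are square), "cx", "cy" (the principal point, pixels), "xyz" and "rotation" of the camera in the world. Camera axes: x right, y down, z forward; pixel columns grow to the right and rows downward; lengths in m; the calibration is good to about 2 mm. A picture is of the moment at which its call begins: read the wrist's pose just before it. get_calibration takes no time and is no camera call; for the wrist camera it gives the pose at the moment of the call.
- job_done(): hands the job in; it is judged then, once.
The state is a dict: "clock": time; "qpos": joint angles; "qd": joint speeds; "joint_efforts": joint torques, N m; "position": TCP position; "tool_rot": TCP orientation; "force": force on the tool from outside, world axes, zero at the start; "moment": the same for the moment, N m; "grip_width": finger opening in m; "finger_force": force on a finger pad.
Only numpy, scipy, OpenCV 4.12 (cv2) and the standard library are available. Lean on these libraries where they do the work, as an engineer would, in place of code of your own. Each camera call takes 0.05 s, during which the arm holds its last target. There are 200 camera calls.

## Working session

There is one attempt and no reset: what is moved stays moved. The work goes in short steps, Python scripts to look and compute and a tool call to move; the robot and the scene stay as the last step left them, time stands still between calls to the robot, and variables do not carry over. Pictures are saved under pics/ and viewed, at most 10 in all, crops included, and the job is handed in when it is done.

Besides the shell and the picture viewer there is one more tool, called after "Call:" as name([rows], argument=value, ...), one row to a line, values as JSON. play_rows: Moves the arm, as the interface text tells. Its arguments: {"type":"object","properties":{"deltas":{"type":"array"},"newtons":{"type":"number"}},"required":["deltas"]}

```bash
mkdir -p pics
cat > h.py <<'E'
from workcell import *
import numpy as np, cv2
def shot(n,f):
    c=get_calibration(n); im=grab_frame(n); cv2.imwrite('pics/'+f,im[:,:,::-1]); return im,c
def ray(c,px,z):
    f=240/np.tan(np.radians(c['fovy'])/2); R=np.array(c['rotation'],float)
    px=np.atleast_2d(np.array(px,float))
    d=np.c_[(px[:,0]-c['cx'])/f,(px[:,1]-c['cy'])/f,np.ones(len(px))]@R.T
    o=np.array(c['xyz']); return o+d*((z-o[2])/d[:,2])[:,None]
E
python3 - <<'E'
from h import *
a,c=shot('scene','s0.png'); b,d=shot('side','d0.png')
print(c,d,observe())
E
```

```text
{'fovy': 54.20418402266194, 'cx': 317.3715393934264, 'cy': 233.73911672000384, 'xyz': array([1.11134184, 0.59604381, 1.11401721]), 'rotation': array([-2.47440246,  0.0132379 ,  2.33607344])} {'fovy': 52.56379768520707, 'cx': 321.21029215310637, 'cy': 247.18539007179518, 'xyz': array([1.19238551, 0.97966161, 0.9423951 ]), 'rotation': array([-2.20207285, -0.01948398,  2.55106802])} {'clock': 0.1, 'qpos': array([-1.3602162 ,  0.52194288, -0.03632596,  1.59989106,  0.02120552,
        1.02110795, -0.11282547]), 'qd': array([ 1.25505547e-04, -8.20423998e-05, -2.09093157e-04, -9.28671634e-04,
        1.06172587e-04, -1.15660107e-03,  7.93195801e-04]), 'joint_efforts': array([ 2.38599081e-03, -9.28489995e+01,  1.98302329e+00, -3.70528543e+01,
        1.80040958e-02,  5.36917738e-03, -9.45257568e-06]), 'position': array([0.17314219, 0.60022682, 0.20301197]), 'tool_rot': array([-3.14063119e+00,  7.14617349e-05,  2.86077664e+00]), 'force': array([ 0.35859356,  0.18465802, -0.01825643]), 'moment': array([-0.02988438,  0.01776918, -0.05235223]), 'finger_force': 0.0, 'grip_width': 0.0850573916947619}
```

View pics/s0.png

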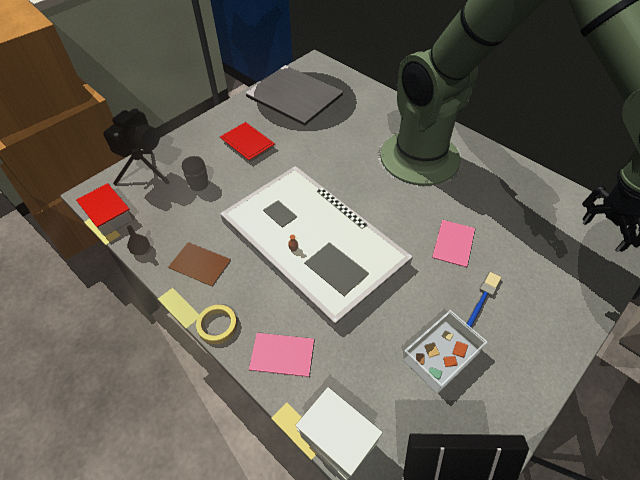

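View pics/d0.png

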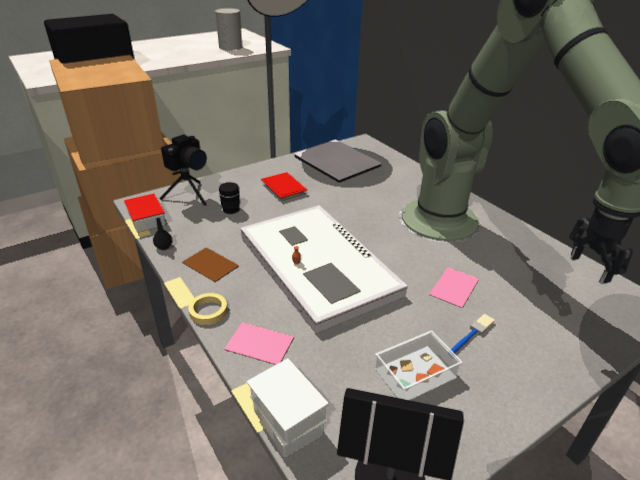

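The scene view shows the light box with corners near (293,168), (222,213), (336,320) and (411,258). These could be taken for the card:
- larger grey card on the light box, at (336,269): chosen, because it is grey, the larger of the two and on the light box
- small grey card, at (280,213)
- brown card, at (200,263)
- pink cards, at (282,354) and (455,243)
- dark slab, at (295,95)

Next I measure it and check the choice in a close crop.

```bash
cat >> h.py <<'E'
from scipy.spatial.transform import Rotation as Ro
_ray=ray
def ray(c,px,z):
    c=dict(c); c['rotation']=Ro.from_euler('xyz',c['rotation']).as_matrix() if np.ndim(c['rotation'])==1 else c['rotation']
    return _ray(c,px,z)
def blob(mask,near):
    n,l,s,ce=cv2.connectedComponentsWithStats(mask.astype(np.uint8))
    k=l[near[1],near[0]]
    if k==0: print('no blob at',near)
    cs,_=cv2.findContours((l==k).astype(np.uint8),cv2.RETR_EXTERNAL,cv2.CHAIN_APPROX_NONE)
    return max(cs,key=cv2.contourArea)[:,0,:]
def rect(P):
    # world-plane contour -> min-area rectangle: centre, sizes (long,short), yaw of short axis (nearest 0), corners
    (x,y),(w,h),a=r=cv2.minAreaRect((P[:,:2]*1000).astype(np.float32))
    yaw=np.radians(a) if w<h else np.radians(a+90)
    yaw=(yaw+np.pi/2)%np.pi-np.pi/2
    return np.array([x,y])/1000,(max(w,h),min(w,h)),yaw,cv2.boxPoints(r)/1000
E
python3 - <<'E'
from h import *
for n,f,pc,ps,pw,pj in(('scene','s0.png',(336,269),(280,213),(320,230),(293,242)),('side','d0.png',(330,282),(293,236),(320,250),(297,256))):
    im=cv2.imread('pics/'+f); c=get_calibration(n); v=cv2.cvtColor(im,cv2.COLOR_BGR2HSV)
    g=(v[...,2]<140)&(v[...,1]<60); 
    C=rect(ray(c,blob(g,pc),.049)); S=rect(ray(c,blob(g,ps),.049))
    w=(v[...,2]>195)&(v[...,1]<40)
    W=rect(ray(c,blob(w,pw),.045))
    J=ray(c,[pj],.06)
    print(n,'card',C,'\nsmall',S[:3],'\nbox',W,'\njug',J)
    print(im[pc[1],pc[0]],im[pw[1],pw[0]])
im=cv2.imread('pics/s0.png')[150:340,200:430]; cv2.imwrite('pics/c0.png',cv2.resize(im,None,fx=3,fy=3))
E
```

```text
scene card (array([0.56682239, 0.12454268]), (151.8700408935547, 100.08573150634766), np.float64(-0.01932083423436115), array([[0.51532185, 0.04958864],
       [0.6153889 , 0.04765501],
       [0.6183229 , 0.19949672],
       [0.51825595, 0.20143035]], dtype=float32)) 
small (array([ 0.53723633, -0.13171651]), (91.79588317871094, 59.810420989990234), np.float64(-0.06209492976655984)) 
box (array([ 0.52386768, -0.00923627]), (498.6283874511719, 298.7850036621094), np.float64(-0.06088585463166396), array([[ 0.3595817 , -0.24899821],
       [ 0.657813  , -0.26717877],
       [ 0.6881537 ,  0.23052569],
       [ 0.38992235,  0.24870624]], dtype=float32)) 
jug [[ 0.59079125 -0.01877968  0.06      ]]
[ 95 105 104] [219 231 228]
side card (array([0.56718359, 0.12769081]), (149.9873046875, 98.55561828613281), np.float64(-0.018491126396747326), array([[0.51652753, 0.05362112],
       [0.61506635, 0.05179883],
       [0.61783963, 0.2017605 ],
       [0.5193008 , 0.2035828 ]], dtype=float32)) 
small (array([ 0.53828113, -0.12807448]), (89.8154296875, 57.94931411743164), np.float64(-0.042927360452932106)) 
box (array([ 0.52304053, -0.00765836]), (501.73095703125, 300.28253173828125), np.float64(-0.06185657684899759), array([[ 0.35767862, -0.24876276],
       [ 0.65738684, -0.26732534],
       [ 0.6884025 ,  0.23344605],
       [ 0.38869423,  0.25200865]], dtype=float32)) 
jug [[ 0.59223173 -0.01515851  0.06      ]]
[106 112 116] [238 249 248]
```

View pics/c0.png

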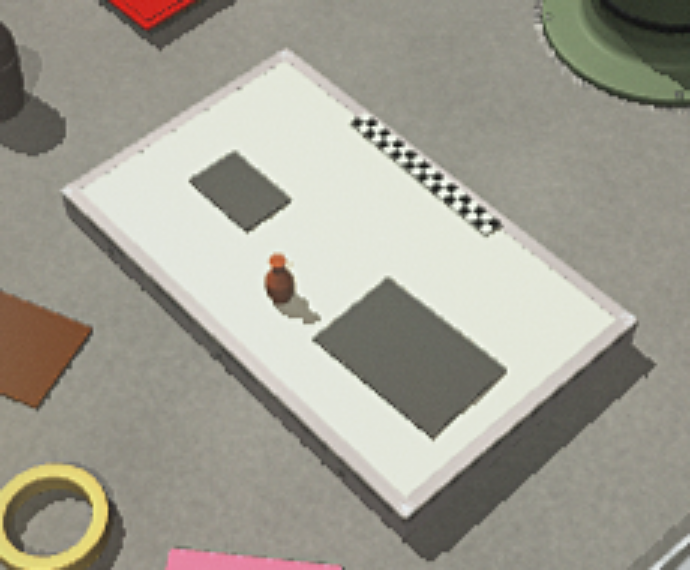

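The crop confirms the choice: the larger grey card is alone on the left half of the box, the juglet is at crop (280,285), and the small card is on the other half. Both cameras agree to about 3 mm and the sizes match. Plan: set the open fingers down behind the card's trailing side, aligned with the box, and push so that both fingers square it.

Call:
play_rows([
  [-0.03,-0.025,0,0,0,-0.004,0],
  [-0.1,-0.084,0,0,0,-0.012,0],
  [-0.17,-0.142,0.01,0,0,-0.02,0],
  [-0.24,-0.2,0.02,0,0,-0.03,0],
  [-0.31,-0.26,0.03,0,0,-0.04,0],
  [-0.38,-0.318,0.04,0,0,-0.05,0],
  [-0.45,-0.376,0.05,0,0,-0.06,0],
  [-0.52,-0.435,0.06,0,0,-0.07,0],
  [-0.59,-0.494,0.07,0,0,-0.08,0],
  [-0.64,-0.535,0.08,0,0,-0.09,0],
])

```text
clock: 1.1
position: [0.4077, 0.252, 0.1633]
tool_rot: [-3.141, 0.0, 3.048]
force: [-0.6, 1.0, -0.5]
grip_width: 0.0853
finger_force: 0.0
```

```bash
cat >> h.py <<'E'
def to(p,yaw):
    "row that takes the tool from the pose as it stands to world p, pointing down with this yaw"
    s=observe(); R=Ro.from_euler('xyz',s['tool_rot']); G=Ro.from_euler('xyz',[np.pi,0,yaw])
    print('t',s['clock'],'at',s['position'].round(4),s['tool_rot'].round(4),'F',s['force'].round(2),'q',s['qpos'].round(2),
      '\nrow',(R.inv().apply(np.array(p)-s['position'])/.5).round(4),((R.inv()*G).as_rotvec()/np.radians(120)).round(4))
E
python3 -c "
from h import *
to([.490,.131,.10],np.pi-.061)"
```

```text
t 1.1 at [0.4077 0.252  0.1633] [-3.1410e+00  2.0000e-04  3.0482e+00] F [-0.61  1.03 -0.47] q [-0.69  0.35  0.01  2.02 -0.    0.78  0.8 ] 
row [-0.1864 -0.2255  0.1267] [-0.0003  0.0001 -0.0155]
```

Call:
play_rows([
  [-0.06,-0.07,0.03,0,0,-0.005,0],
  [-0.11,-0.14,0.06,0,0,-0.01,0],
  [-0.15,-0.19,0.1,0,0,-0.015,0],
  [-0.186,-0.225,0.127,0,0,-0.0155,0],
  [-0.186,-0.225,0.127,0,0,-0.0155,0],
  [-0.186,-0.225,0.127,0,0,-0.0155,0],
])

```text
clock: 1.7
position: [0.4885, 0.134, 0.0997]
tool_rot: [-3.141, -0.001, 3.081]
force: [0.1, 0.9, -0.2]
grip_width: 0.0855
finger_force: 0.0
```

```bash
python3 -c "
from h import *
to([.490,.131,.045],np.pi-.061)
shot('wrist','w1.png'); a,c=shot('side','d1.png')
cv2.imwrite('pics/w1d.png',np.hstack([cv2.resize(cv2.imread('pics/w1.png'),(400,300)),cv2.resize(a[170:350,220:460,::-1],(400,300))]))"
```

```text
t 1.7 at [0.4885 0.134  0.0997] [-3.1413e+00 -1.0000e-03  3.0808e+00] F [ 0.13  0.9  -0.24] q [-0.4   0.49  0.02  2.   -0.02  0.66  1.14] 
row [-0.0035 -0.0058  0.1093] [-0.0001 -0.0005  0.0001]
```

View pics/w1d.png

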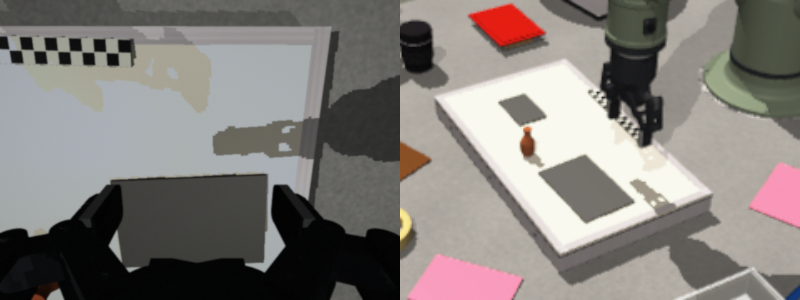

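The wrist half shows the card's trailing side at row ~178, between the fingers. The side half shows the fingers behind the card. I go down most of the way, then touch down gently.

Call:
play_rows([
  [-0.003,-0.005,0.03,0,0,0,0],
  [-0.003,-0.005,0.07,0,0,0,0],
  [-0.003,-0.005,0.1,0,0,0,0],
  [-0.003,-0.005,0.115,0,0,0,0],
  [-0.003,-0.005,0.115,0,0,0,0],
  [-0.003,-0.005,0.115,0,0,0,0],
])

```text
clock: 2.4
position: [0.4903, 0.1321, 0.0431]
tool_rot: [3.141, 0.001, 3.082]
force: [0.8, 0.5, -0.7]
grip_width: 0.0855
finger_force: 0.0
```

```bash
python3 -c "
from h import *
to([.490,.131,.032],np.pi-.061)
im,c=shot('wrist','w2.png')
v=cv2.cvtColor(im,cv2.COLOR_RGB2HSV)
# trailing edge of the card in the wrist view: topmost dark pixel in columns between fingers
c1=c; print(c)
for x in range(240,401,40):
    col=im[:,x].astype(int).sum(1)/3; print(x,[ (y,round(col[y])) for y in range(1,480) if (col[y]<150)!=(col[y-1]<150)][:6])
"
```

```text
t 2.4 at [0.4903 0.1321 0.0431] [3.1413e+00 5.0000e-04 3.0823e+00] F [ 0.84  0.47 -0.7 ] q [-0.39  0.58  0.02  2.03 -0.02  0.53  1.15] 
row [ 0.0004 -0.0022  0.0223] [0.0001 0.0003 0.0008]
{'fovy': 61.751635728536144, 'cx': 314.8118833283266, 'cy': 231.30077541416597, 'xyz': array([0.42116823, 0.13563742, 0.21328248]), 'rotation': array([ 2.86565486e+00, -7.88241595e-04,  1.51189761e+00])}
240 [(33, 151), (38, 149), (50, 156), (172, 149), (173, 151), (176, 150)]
280 [(48, 151), (154, 150), (155, 150), (189, 149), (194, 151), (195, 150)]
320 [(50, 157), (133, 149), (134, 151), (157, 150), (158, 150), (194, 150)]
360 [(49, 151), (127, 150), (128, 150), (129, 149), (130, 150), (134, 150)]
400 [(50, 157), (156, 150), (164, 150), (165, 149), (173, 151), (227, 138)]
```

View pics/w2.png

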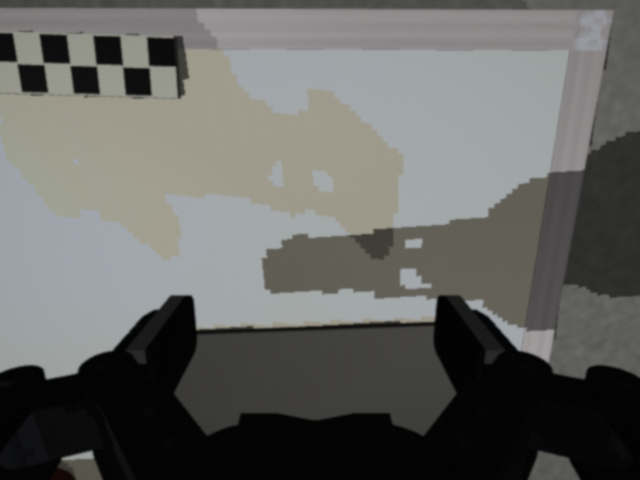

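The picture shows the trailing side at row ~326 between the fingertips, whose near ends are at row ~296. They may still overlap the card, so I check by rays.

```bash
python3 -c "
from h import *
c=get_calibration('wrist')
print(ray(c,[[205,331],[320,326],[430,323]],.049)); print(ray(c,[[182,296],[448,296],[190,352],[440,352]],.056))"
```

```text
[[0.51219227 0.07996533 0.049     ]
 [0.51278325 0.1326644  0.049     ]
 [0.5142482  0.18274635 0.049     ]]
[[0.49112977 0.07476413 0.056     ]
 [0.49788922 0.18817099 0.056     ]
 [0.51831724 0.07426803 0.056     ]
 [0.52496262 0.18546191 0.056     ]]
```

The tips sit further forward than assumed and could overlap the card. I back off 20 mm before touching down.

Call:
play_rows([
  [0.02,-0.002,0,0,0,0,0],
  [0.04,-0.002,0,0,0,0,0],
  [0.04,-0.002,0.005,0,0,0,0],
  [0.04,-0.002,0.01,0,0,0,0],
  [0.04,-0.002,0.014,0,0,0,0],
  [0.04,-0.002,0.016,0,0,0,0],
  [0.04,-0.002,0.016,0,0,0,0],
])

```text
clock: 3.15
position: [0.4702, 0.1317, 0.0343]
tool_rot: [-3.141, -0.0, 3.082]
force: [0.2, -0.1, -0.2]
grip_width: 0.0856
finger_force: 0.0
```

Call:
play_rows([
  [0,0,0.002,0,0,0,0],
  [0,0,0.004,0,0,0,0],
  [0,0,0.004,0,0,0,0],
])

```text
clock: 3.45
position: [0.4701, 0.1318, 0.0324]
tool_rot: [-3.142, -0.0, 3.082]
force: [0.2, -1.0, 0.6]
grip_width: 0.0857
finger_force: 0.0
```

Still no contact; I continue down in 0.5 mm steps.

Call:
play_rows([
  [0,0,0.001,0,0,0,0],
  [0,0,0.002,0,0,0,0],
  [0,0,0.002,0,0,0,0],
])

```text
clock: 3.75
position: [0.4701, 0.1318, 0.0314]
tool_rot: [-3.142, -0.0, 3.082]
force: [0.3, 0.0, 0.8]
grip_width: 0.0851
finger_force: 0.0
```

Call:
play_rows([
  [0,0,0.001,0,0,0,0],
  [0,0,0.002,0,0,0,0],
  [0,0,0.002,0,0,0,0],
])

```text
clock: 4.05
position: [0.4701, 0.1318, 0.0304]
tool_rot: [-3.142, -0.0, 3.082]
force: [-0.1, 1.9, 0.7]
grip_width: 0.0853
finger_force: 0.0
```

Call:
play_rows([
  [0,0,0.001,0,0,0,0],
  [0,0,0.002,0,0,0,0],
  [0,0,0.002,0,0,0,0],
])

```text
clock: 4.35
position: [0.4701, 0.1318, 0.0294]
tool_rot: [-3.142, -0.0, 3.082]
force: [-0.2, -0.0, 0.2]
grip_width: 0.0854
finger_force: 0.0
```

Call:
play_rows([
  [0,0,0.001,0,0,0,0],
  [0,0,0.002,0,0,0,0],
  [0,0,0.002,0,0,0,0],
])

```text
clock: 4.65
position: [0.4701, 0.1318, 0.0285]
tool_rot: [-3.142, -0.0, 3.082]
force: [0.3, 0.5, 0.0]
grip_width: 0.0857
finger_force: 0.0
```

Call:
play_rows([
  [0,0,0.001,0,0,0,0],
  [0,0,0.002,0,0,0,0],
  [0,0,0.002,0,0,0,0],
])

```text
clock: 4.95
position: [0.47, 0.1318, 0.0274]
tool_rot: [-3.142, -0.0, 3.082]
force: [-0.6, -0.2, -0.3]
grip_width: 0.0858
finger_force: 0.0
```

```bash
python3 -c "
from h import *
print(observe()['force'])
a,c=shot('side','d2.png');b,c=shot('wrist','w2b.png')
cv2.imwrite('pics/d2c.png',np.hstack([cv2.resize(a[180:300,290:410,::-1],(400,400),interpolation=0),cv2.resize(b[230:430,120:320,::-1],(400,400))]))"
```

```text
[-0.61988462 -0.20906625 -0.27530824]
```

View pics/d2c.png

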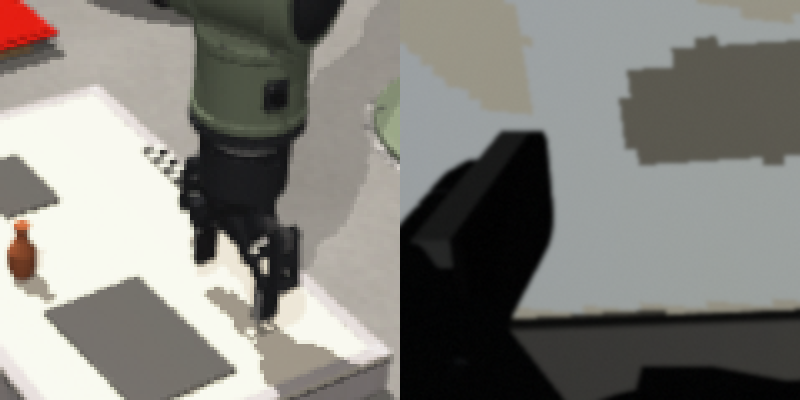

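The left crop shows the left fingertip almost meeting its shadow at (262,320). It is still just above the box, and the card is clear ahead. I keep going down.

Call:
play_rows([
  [0,0,0.002,0,0,0,0],
  [0,0,0.003,0,0,0,0],
  [0,0,0.003,0,0,0,0],
])

```text
clock: 5.35
position: [0.47, 0.1318, 0.0259]
tool_rot: [-3.142, -0.0, 3.082]
force: [0.1, -0.3, -0.2]
grip_width: 0.0857
finger_force: 0.0
```

Call:
play_rows([
  [0,0,0.001,0,0,0,0],
  [0,0,0.002,0,0,0,0],
  [0,0,0.002,0,0,0,0],
])

```text
clock: 5.65
position: [0.4701, 0.1318, 0.025]
tool_rot: [3.142, -0.0, 3.082]
force: [0.3, 1.1, -0.4]
grip_width: 0.0854
finger_force: 0.0
```

Call:
play_rows([
  [0,0,0.001,0,0,0,0],
  [0,0,0.002,0,0,0,0],
  [0,0,0.002,0,0,0,0],
])

```text
clock: 5.95
position: [0.47, 0.1318, 0.0239]
tool_rot: [-3.141, -0.0, 3.082]
force: [-0.6, -0.4, -0.0]
grip_width: 0.0854
finger_force: 0.0
```

Contact is overdue, so I triangulate the fingertip height from the stored side view and the wrist view.

```bash
python3 -c "
from h import *
c=get_calibration('side'); w=get_calibration('wrist')
w['xyz']=np.array(w['xyz'])+[0,0,.0035]   # d2/w2b were taken 3.5 mm higher
for z in(.04,.05,.06,.07,.08): print(z,'side L',ray(c,[[369,275]],z)[0,:2].round(4),'R',ray(c,[[351.5,258]],z)[0,:2].round(4),'wrist L/R ends',ray(w,[[195,296],[435,296]],z)[:,:2].round(4).tolist())
a,_=shot('side','d3.png');s,_=shot('scene','s3.png');
cv2.imwrite('pics/d3c.png',np.hstack([cv2.resize(a[220:290,330:400,::-1],(400,400),interpolation=0),cv2.resize(s[200:280,310:390,::-1],(400,400),interpolation=0)]))"
```

```text
0.04 side L [0.4489 0.1533] R [0.4432 0.0601] wrist L/R ends [[0.4711, 0.08], [0.4773, 0.1824]]
0.05 side L [0.4571 0.1625] R [0.4515 0.0703] wrist L/R ends [[0.4667, 0.0835], [0.4724, 0.1795]]
0.06 side L [0.4654 0.1717] R [0.4598 0.0805] wrist L/R ends [[0.4622, 0.0871], [0.4676, 0.1765]]
0.07 side L [0.4736 0.1808] R [0.4681 0.0907] wrist L/R ends [[0.4578, 0.0906], [0.4628, 0.1735]]
0.08 side L [0.4818 0.19  ] R [0.4764 0.1009] wrist L/R ends [[0.4534, 0.0941], [0.4579, 0.1705]]
```

View pics/d3c.png

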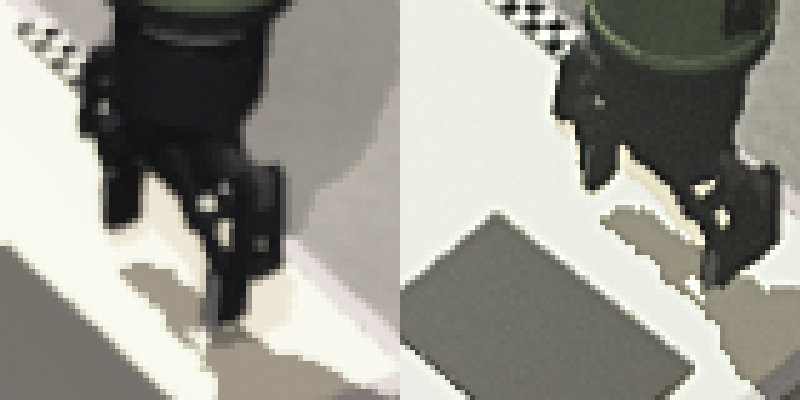

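The left crop shows both tips still hovering, at side pixels (370,276) and (349,259). Side and wrist rays agree on a tip height of ~0.06, so the tips sit ~34 mm above the nominal TCP when fully open. I go down ~8 mm more, then use small steps.

Call:
play_rows([
  [0,0,0.004,0,0,0,0],
  [0,0,0.008,0,0,0,0],
  [0,0,0.01,0,0,0,0],
  [0,0,0.01,0,0,0,0],
])

```text
clock: 6.45
position: [0.47, 0.1318, 0.0188]
tool_rot: [-3.141, -0.0, 3.082]
force: [-0.7, 0.6, -0.3]
grip_width: 0.0853
finger_force: 0.0
```

Call:
play_rows([
  [0,0,0.002,0,0,0,0],
  [0,0,0.004,0,0,0,0],
  [0,0,0.004,0,0,0,0],
])

```text
clock: 6.75
position: [0.47, 0.1318, 0.0169]
tool_rot: [-3.142, -0.0, 3.082]
force: [1.3, -0.5, 0.2]
grip_width: 0.0851
finger_force: 0.0
```

Call:
play_rows([
  [0,0,0.001,0,0,0,0],
  [0,0,0.002,0,0,0,0],
  [0,0,0.002,0,0,0,0],
])

```text
clock: 7.05
position: [0.4701, 0.1318, 0.016]
tool_rot: [-3.142, -0.0, 3.082]
force: [-0.6, -0.1, -0.2]
grip_width: 0.0855
finger_force: 0.0
```

Call:
play_rows([
  [0,0,0.001,0,0,0,0],
  [0,0,0.002,0,0,0,0],
  [0,0,0.002,0,0,0,0],
])

```text
clock: 7.35
position: [0.47, 0.1318, 0.0149]
tool_rot: [-3.142, -0.0, 3.082]
force: [0.6, 0.3, -1.1]
grip_width: 0.0857
finger_force: 0.0
```

Call:
play_rows([
  [0,0,0.001,0,0,0,0],
  [0,0,0.002,0,0,0,0],
  [0,0,0.002,0,0,0,0],
])

```text
clock: 7.65
position: [0.4701, 0.1318, 0.0139]
tool_rot: [-3.142, -0.0, 3.082]
force: [-0.2, 0.0, 0.2]
grip_width: 0.085
finger_force: 0.0
```

Call:
play_rows([
  [0,0,0.001,0,0,0,0],
  [0,0,0.002,0,0,0,0],
  [0,0,0.002,0,0,0,0],
])

```text
clock: 7.95
position: [0.4701, 0.1318, 0.0129]
tool_rot: [-3.142, -0.0, 3.082]
force: [-0.5, 0.2, 0.2]
grip_width: 0.085
finger_force: 0.0
```

```bash
python3 -c "
from h import *
print(observe()['force'])
a,_=shot('side','d4.png');s,_=shot('scene','s4.png');
cv2.imwrite('pics/d4c.png',np.hstack([cv2.resize(a[220:290,330:400,::-1],(400,400),interpolation=0),cv2.resize(s[200:280,310:390,::-1],(400,400),interpolation=0)]))"
```

```text
[-0.50879269  0.15056708  0.23837274]
```

View pics/d4c.png

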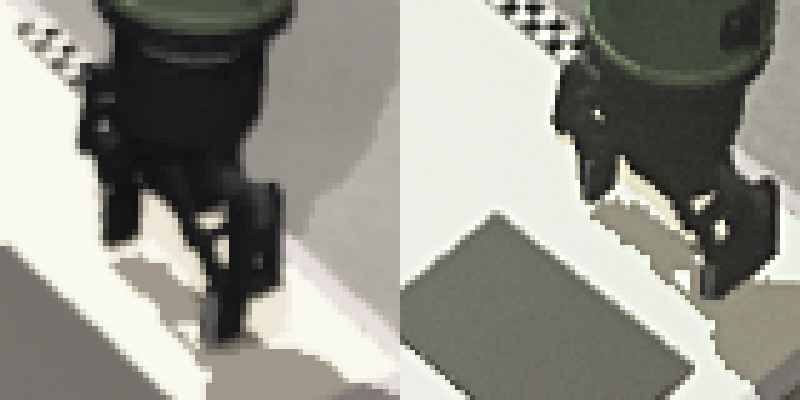

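Still hovering: a gap remains between the right tip at (120,243) and its shadow at (115,262). I keep going down.

Call:
play_rows([
  [0,0,0.002,0,0,0,0],
  [0,0,0.003,0,0,0,0],
  [0,0,0.003,0,0,0,0],
])

```text
clock: 8.35
position: [0.47, 0.1318, 0.0114]
tool_rot: [-3.141, -0.0, 3.082]
force: [-0.3, 0.9, 0.5]
grip_width: 0.0857
finger_force: 0.0
```

Call:
play_rows([
  [0,0,0.002,0,0,0,0],
  [0,0,0.003,0,0,0,0],
  [0,0,0.003,0,0,0,0],
])

```text
clock: 8.65
position: [0.4701, 0.1318, 0.0099]
tool_rot: [-3.142, -0.0, 3.082]
force: [0.0, 0.0, -0.1]
grip_width: 0.0853
finger_force: 0.0
```

Call:
play_rows([
  [0,0,0.001,0,0,0,0],
  [0,0,0.002,0,0,0,0],
  [0,0,0.002,0,0,0,0],
])

```text
clock: 8.95
position: [0.4701, 0.1318, 0.0089]
tool_rot: [-3.142, -0.0, 3.082]
force: [-0.4, 0.6, -0.0]
grip_width: 0.085
finger_force: 0.0
```

Call:
play_rows([
  [0,0,0.001,0,0,0,0],
  [0,0,0.002,0,0,0,0],
  [0,0,0.002,0,0,0,0],
])

```text
clock: 9.25
position: [0.4701, 0.1318, 0.008]
tool_rot: [-3.142, -0.0, 3.082]
force: [-0.5, 0.1, 0.4]
grip_width: 0.0851
finger_force: 0.0
```

Call:
play_rows([
  [0,0,0.001,0,0,0,0],
  [0,0,0.002,0,0,0,0],
  [0,0,0.002,0,0,0,0],
])

```text
clock: 9.55
position: [0.4701, 0.1318, 0.0069]
tool_rot: [-3.142, -0.0, 3.082]
force: [0.6, -0.3, 0.7]
grip_width: 0.0855
finger_force: 0.0
```

Call:
play_rows([
  [0,0,0.001,0,0,0,0],
  [0,0,0.002,0,0,0,0],
  [0,0,0.002,0,0,0,0],
])

```text
clock: 9.85
position: [0.4701, 0.1318, 0.0059]
tool_rot: [-3.142, -0.0, 3.082]
force: [0.5, 1.0, 0.1]
grip_width: 0.0855
finger_force: 0.0
```

```bash
python3 -c "
from h import *
print(observe()['force'])
a,_=shot('side','d5.png')
for f in('d3.png','d4.png','d5.png'):
    im=cv2.imread('pics/'+f).max(2); 
    b=(im<75)
    for x0,x1 in((345,356),(364,376)): 
        m=b[220:285,x0:x1]; ys,xs=np.nonzero(m); print(f,'lowest dark row',ys.max()+220,'cols',xs[ys==ys.max()]+x0)
"
```

```text
[0.47586856 1.03355484 0.13267187]
d3.png lowest dark row 259 cols [349]
d3.png lowest dark row 276 cols [368]
d4.png lowest dark row 262 cols [349]
d4.png lowest dark row 279 cols [368 369]
d5.png lowest dark row 264 cols [349 350]
d5.png lowest dark row 281 cols [367 368 369]
```

```bash
python3 -c "
from h import *
c=get_calibration('side');w=get_calibration('wrist')
for z in(.04,.045,.05,.055): print(z,ray(c,[[349.5,264.5],[368.5,281.5]],z)[:,:2].round(4).tolist(),ray(w,[[195,296],[435,296]],z)[:,:2].round(4).tolist())"
```

```text
0.04 [[0.4676, 0.0827], [0.4684, 0.1757]] [[0.4616, 0.0876], [0.4669, 0.176]]
0.045 [[0.4716, 0.0877], [0.4725, 0.1802]] [[0.4594, 0.0893], [0.4645, 0.1745]]
0.05 [[0.4756, 0.0926], [0.4765, 0.1846]] [[0.4572, 0.0911], [0.4621, 0.173]]
0.055 [[0.4796, 0.0976], [0.4805, 0.1891]] [[0.4549, 0.0928], [0.4596, 0.1716]]
```

The tip height now fits ~0.045, so contact is imminent.

Call:
play_rows([
  [0,0,0.001,0,0,0,0],
  [0,0,0.002,0,0,0,0],
  [0,0,0.002,0,0,0,0],
])

```text
clock: 10.2
position: [0.4701, 0.1318, 0.0049]
tool_rot: [-3.142, -0.0, 3.082]
force: [0.2, 0.3, 0.5]
grip_width: 0.0853
finger_force: 0.0
```

Call:
play_rows([
  [0,0,0.001,0,0,0,0],
  [0,0,0.002,0,0,0,0],
  [0,0,0.002,0,0,0,0],
])

```text
clock: 10.5
position: [0.4701, 0.1318, 0.0041]
tool_rot: [3.142, 0.0, 3.082]
force: [-0.7, -0.0, 3.8]
grip_width: 0.0855
finger_force: 1.8
```

Call:
play_rows([
  [0,0,0.001,0,0,0,0],
  [0,0,0.002,0,0,0,0],
  [0,0,0.002,0,0,0,0],
])

```text
clock: 10.8
position: [0.4701, 0.1318, 0.0039]
tool_rot: [3.141, 0.0, 3.082]
force: [-7.4, -1.1, 30.6]
grip_width: 0.0856
finger_force: 15.5
```

Contact found. I lift to ~1 mm clear and start pushing slowly along the box's x.

Call:
play_rows([
  [0,0,-0.0045,0,0,0,0],
  [0,0,-0.0045,0,0,0,0],
  [-0.01,0,-0.0045,0,0,0,0],
  [-0.02,0,-0.0045,0,0,0,0],
  [-0.03,0,-0.0045,0,0,0,0],
  [-0.04,0,-0.0045,0,0,0,0],
  [-0.05,0,-0.0045,0,0,0,0],
  [-0.06,0,-0.0045,0,0,0,0],
  [-0.07,0,-0.0045,0,0,0,0],
  [-0.075,0,-0.0045,0,0,0,0],
])

```text
clock: 11.8
position: [0.508, 0.1296, 0.0052]
tool_rot: [3.142, 0.0, 3.082]
force: [-1.3, 1.2, 0.7]
grip_width: 0.0857
finger_force: 0.4
```

Call:
play_rows([
  [-0.006,0,0,0,0,0,0],
  [-0.014,0,0,0,0,0,0],
  [-0.022,0,0,0,0,0,0],
  [-0.03,0,0,0,0,0,0],
  [-0.038,0,0,0,0,0,0],
  [-0.046,0,0,0,0,0,0],
  [-0.054,0,0,0,0,0,0],
  [-0.06,0,0,0,0,0,0],
  [-0.064,0,0,0,0,0,0],
  [-0.064,0,0,0,0,0,0],
])

```text
clock: 12.8
position: [0.5397, 0.1276, 0.0052]
tool_rot: [-3.142, 0.0, 3.082]
force: [-0.4, -0.5, 0.8]
grip_width: 0.0851
finger_force: 0.0
```

```bash
cat >> h.py <<'E'
def card(tag,near=None):
    "card's leading side from the scene and side views: corners in the light box's frame, relative to the far edge"
    for n,f in(('scene','s'),('side','d')):
        im,c=shot(n,f+tag+'.png'); v=cv2.cvtColor(im,cv2.COLOR_RGB2HSV)
        # light box: from the first, unobstructed picture
        i0=cv2.imread('pics/'+f+'0.png'); v0=cv2.cvtColor(i0,cv2.COLOR_BGR2HSV)
        B=rect(ray(c,blob((v0[...,2]>195)&(v0[...,1]<40),(320,230) if n=='scene' else (320,250)),.045))
        y=B[2]; u=np.array([np.cos(y),np.sin(y)]); w=np.array([-u[1],u[0]]); o=B[0]
        # leading-side corners: pixel contour of grey, keep what lies in the band of the card
        m=(v[...,2]<135)&(v[...,2]>75)&(v[...,1]<60)
        ys,xs=np.nonzero(m); P=ray(c,np.c_[xs,ys],.049)[:,:2]-o; Q=np.c_[P@u,P@w]
        for vv in np.arange(.08,.2,.02):
            k=abs(Q[:,1]-vv)<.004; k&=(Q[:,0]>.0)&(Q[:,0]<.24); h=np.histogram(Q[k,0],bins=np.arange(0,.245,.005))[0]
            print(n,round(vv,2),''.join('#' if a>=3 else '.' for a in h),'from .00, 5 mm bins; edge at .15')
E
python3 -c "
from h import *
card('6')"
```

```text
scene 0.08 ....####################.......##............... from .00, 5 mm bins; edge at .15
scene 0.1 ....####################.......##............... from .00, 5 mm bins; edge at .15
scene 0.12 ....####################.......##............... from .00, 5 mm bins; edge at .15
scene 0.14 ....####################.......###.............. from .00, 5 mm bins; edge at .15
scene 0.16 ....####################.......##............... from .00, 5 mm bins; edge at .15
scene 0.18 ..##.###################.......##............... from .00, 5 mm bins; edge at .15
side 0.08 .....####.#.#.########.#.......####............. from .00, 5 mm bins; edge at .15
side 0.1 .....######.#.#.#.######........###............. from .00, 5 mm bins; edge at .15
side 0.12 .....#.#################.......####............. from .00, 5 mm bins; edge at .15
side 0.14 .....#.#.####.#.########.......#.##............. from .00, 5 mm bins; edge at .15
side 0.16 #....########.####.#.###.......####............. from .00, 5 mm bins; edge at .15
side 0.18 ...##################.##.......####............. from .00, 5 mm bins; edge at .15
```

The card follows squarely: its front is at ~.120 in the box frame (edge at .150). That leaves ~60 mm, so I push 54 mm and then measure finely.

Call:
play_rows([
  [-0.006,0,0,0,0,0,0],
  [-0.014,0,0,0,0,0,0],
  [-0.022,0,0,0,0,0,0],
  [-0.03,0,0,0,0,0,0],
  [-0.038,0,0,0,0,0,0],
  [-0.044,0,0,0,0,0,0],
  [-0.05,0,0,0,0,0,0],
  [-0.054,0,0,0,0,0,0],
  [-0.056,0,0,0,0,0,0],
  [-0.056,0,0,0,0,0,0],
])

```text
clock: 13.9
position: [0.5675, 0.1259, 0.0052]
tool_rot: [-3.142, 0.0, 3.082]
force: [-0.3, 0.1, -0.1]
grip_width: 0.0854
finger_force: 0.1
```

Call:
play_rows([
  [-0.006,0,0,0,0,0,0],
  [-0.014,0,0,0,0,0,0],
  [-0.022,0,0,0,0,0,0],
  [-0.03,0,0,0,0,0,0],
  [-0.038,0,0,0,0,0,0],
  [-0.044,0,0,0,0,0,0],
  [-0.048,0,0,0,0,0,0],
  [-0.05,0,0,0,0,0,0],
  [-0.052,0,0,0,0,0,0],
  [-0.052,0,0,0,0,0,0],
])

```text
clock: 14.9
position: [0.5935, 0.1244, 0.0053]
tool_rot: [-3.142, 0.0, 3.082]
force: [0.5, -0.0, -0.1]
grip_width: 0.0852
finger_force: 0.2
```

```bash
python3 -c "
from h import *
s=observe(); print(s['position'],s['force'],s['clock'])
im,c=shot('scene','s7.png')
a,d=shot('side','d7.png')
cv2.imwrite('pics/v7.png',np.hstack([cv2.resize(im[200:340,290:430,::-1],(400,400)),cv2.resize(a[210:350,260:400,::-1],(400,400))]))
o=np.array([.5235,-.0085]); y=-.0613; u=np.array([np.cos(y),np.sin(y)]); w=np.array([-u[1],u[0]])
f=240/np.tan(np.radians(c['fovy'])/2)
# brightness profile along the light box's x at the card's height, scene view
R=Ro.from_euler('xyz',c['rotation']).as_matrix()
for vv in(.08,.137,.19):
    uu=np.arange(.05,.2,.004); P=np.c_[(o+uu[:,None]*u+vv*w),np.full(len(uu),.049)]
    q=(P-c['xyz'])@R; X=q[:,0]/q[:,2]*f+c['cx']; Y=q[:,1]/q[:,2]*f+c['cy']
    val=cv2.remap(im[...,0],X.astype(np.float32)[None],Y.astype(np.float32)[None],1)[0]; print(vv,list(zip((uu*1000).astype(int).tolist(),val.tolist())))
"
```

```text
[0.59346417 0.12439764 0.00525231] [ 0.4713427  -0.04524912 -0.13843939] 14.9
0.08 [(50, 49), (54, 48), (58, 49), (62, 46), (66, 60), (70, 250), (74, 202), (78, 109), (82, 110), (86, 112), (90, 112), (94, 113), (98, 112), (102, 113), (106, 112), (110, 111), (114, 111), (118, 113), (122, 113), (126, 112), (130, 114), (134, 113), (138, 114), (142, 114), (146, 114), (150, 113), (154, 113), (158, 115), (162, 116), (166, 116), (170, 115), (174, 98), (178, 172), (182, 173), (186, 177), (190, 176), (194, 173), (198, 173)]
0.137 [(50, 43), (54, 123), (58, 157), (62, 153), (66, 153), (70, 159), (74, 105), (78, 110), (82, 113), (86, 111), (90, 112), (94, 110), (98, 111), (102, 112), (106, 110), (110, 111), (114, 111), (118, 109), (122, 115), (126, 114), (130, 113), (134, 114), (138, 113), (142, 114), (146, 112), (150, 113), (154, 112), (158, 111), (162, 114), (166, 115), (170, 119), (174, 94), (178, 96), (182, 93), (186, 114), (190, 174), (194, 174), (198, 170)]
0.19 [(50, 79), (54, 97), (58, 120), (62, 129), (66, 151), (70, 157), (74, 111), (78, 63), (82, 72), (86, 112), (90, 112), (94, 111), (98, 110), (102, 110), (106, 112), (110, 113), (114, 112), (118, 112), (122, 111), (126, 112), (130, 112), (134, 113), (138, 113), (142, 113), (146, 113), (150, 115), (154, 113), (158, 112), (162, 115), (166, 113), (170, 116), (174, 87), (178, 90), (182, 93), (186, 114), (190, 174), (194, 162), (198, 167)]
```

View pics/v7.png

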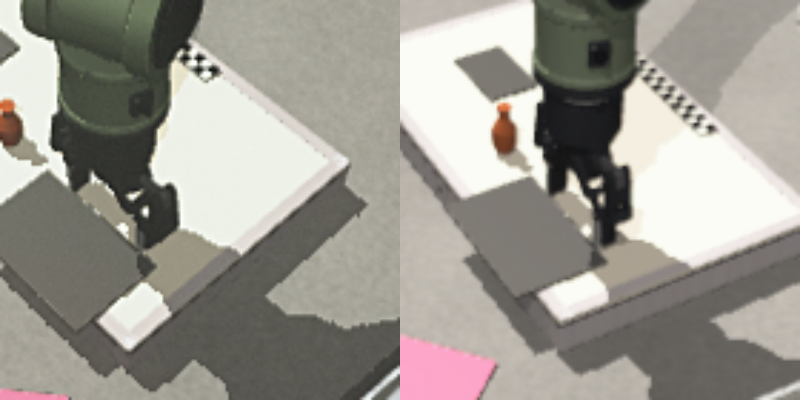

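Both halves show the card flat, square and hanging over the far edge, with the juglet untouched. The front is at ~.173 at all three offsets, so the overhang is ~23 mm. I push 7 mm more, then back off and lift.

Call:
play_rows([
  [-0.004,0,0,0,0,0,0],
  [-0.008,0,0,0,0,0,0],
  [-0.011,0,0,0,0,0,0],
  [-0.013,0,0,0,0,0,0],
  [-0.014,0,0,0,0,0,0],
  [-0.014,0,0,0,0,0,0],
  [-0.014,0,0,0,0,0,0],
])

```text
clock: 15.7
position: [0.6004, 0.124, 0.0053]
tool_rot: [-3.142, 0.0, 3.082]
force: [0.0, -0.2, 0.3]
grip_width: 0.0852
finger_force: 0.2
```

Call:
play_rows([
  [0.006,0,0,0,0,0,0],
  [0.02,0,0,0,0,0,0],
  [0.04,0,0,0,0,0,0],
  [0.05,0,-0.01,0,0,0,0],
  [0.05,0,-0.05,0,0,0,0],
  [0.05,0,-0.12,0,0,0,0],
  [0.05,0,-0.2,0,0,0,0],
  [0.05,0,-0.28,0,0,0,0],
  [0.05,0,-0.3,0,0,0,0],
  [0.05,0,-0.3,0,0,0,0],
])

```text
clock: 16.7
position: [0.5759, 0.1258, 0.1571]
tool_rot: [3.14, 0.003, 3.082]
force: [0.3, 0.0, -0.5]
grip_width: 0.0856
finger_force: 0.0
```

```bash
python3 -c "
from h import *
s=observe(); print(s['position'],s['clock'])
o=np.array([.5235,-.0085]); y=-.0613; u=np.array([np.cos(y),np.sin(y)]); w=np.array([-u[1],u[0]])
for n in('scene','side'):
    im,c=shot(n,n+'8.png'); f=240/np.tan(np.radians(c['fovy'])/2); R=Ro.from_euler('xyz',c['rotation']).as_matrix()
    for vv in(.075,.137,.2):
        uu=np.arange(.07,.2,.002); P=np.c_[(o+uu[:,None]*u+vv*w),np.full(len(uu),.049)]
        q=(P-c['xyz'])@R; X=q[:,0]/q[:,2]*f+c['cx']; Y=q[:,1]/q[:,2]*f+c['cy']
        val=cv2.remap(im[...,0],X.astype(np.float32)[None],Y.astype(np.float32)[None],1)[0]; k=uu>.165; print(n,vv,dict(zip((uu[k]*1000).round().astype(int).tolist(),val[k].tolist())),'rear',val[:10].tolist())
"
```

```text
[0.57594384 0.12579876 0.15713093] 16.7
scene 0.075 {166: 116, 168: 116, 170: 113, 172: 114, 174: 115, 176: 115, 178: 113, 180: 105, 182: 142, 184: 172, 186: 173, 188: 171, 190: 169, 192: 169, 194: 169, 196: 169, 198: 171} rear [235, 236, 237, 240, 240, 223, 161, 111, 108, 114]
scene 0.137 {166: 114, 168: 114, 170: 112, 172: 112, 174: 114, 176: 113, 178: 121, 180: 113, 182: 88, 184: 92, 186: 96, 188: 95, 190: 100, 192: 141, 194: 161, 196: 168, 198: 168} rear [235, 236, 237, 241, 237, 197, 140, 113, 105, 111]
scene 0.2 {166: 114, 168: 115, 170: 115, 172: 113, 174: 114, 176: 115, 178: 113, 180: 96, 182: 84, 184: 88, 186: 92, 188: 91, 190: 86, 192: 84, 194: 109, 196: 159, 198: 170} rear [236, 236, 236, 239, 242, 213, 151, 114, 108, 111]
side 0.075 {166: 119, 168: 119, 170: 120, 172: 119, 174: 119, 176: 120, 178: 124, 180: 129, 182: 143, 184: 163, 186: 177, 188: 179, 190: 179, 192: 178, 194: 177, 196: 177, 198: 177} rear [249, 249, 249, 247, 239, 209, 167, 130, 119, 117]
side 0.137 {166: 120, 168: 120, 170: 119, 172: 119, 174: 119, 176: 120, 178: 116, 180: 100, 182: 120, 184: 148, 186: 159, 188: 158, 190: 164, 192: 165, 194: 160, 196: 149, 198: 162} rear [249, 249, 249, 248, 239, 218, 170, 131, 119, 117]
side 0.2 {166: 120, 168: 120, 170: 121, 172: 120, 174: 120, 176: 121, 178: 117, 180: 101, 182: 89, 184: 90, 186: 94, 188: 94, 190: 94, 192: 95, 194: 96, 196: 101, 198: 121} rear [249, 249, 249, 249, 246, 221, 176, 136, 120, 117]
```

The front is at ~.180 in both views at all three offsets, so the overhang is 30 mm, square, and the robot is clear. I hand in.

```bash
python3 -c "
from workcell import *
print(job_done())"
```

```text
the job is handed in; nothing more can be done
None
```

The larger grey card lies flat and square on the light box with about 30 mm sticking out over the far edge; I touched nothing else and handed the job in at about 17 s.

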